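# Check the oil gauge of the saw's feed gearbox

## Task

Check the oil of the green gearbox on the saw bench: first move the blue spray can that stands in front of the slanting brass guide tube and stand it upright in the middle of the black rubber mat, without knocking it over. Then take the red-handled gauge rod from its wooden rest, slide it down the guide tube until its collar stops on the tube's rim, keep it there for a moment and draw it right out again. Finish still holding the rod in the gripper, level and still, with its tip about a hand's width above the white disc so that it can be read, and leave the jar, the wrench and the wood offcut where they are.

Things in the scene. Friction and masses are not known exactly. Their poses are not given: they have to be found in the camera images.
- spray_can: Blue aerosol can with a yellow band and white cap, upright, about 0.25 kg: 56 mm diameter and straight up to 160 mm, cap 42 mm wide, 185 mm tall in all. It stands on the bench about 60 mm in front of the guide tube's mouth, in the way of rod and gripper. Origin: centre of its underside, z up.
- mat: Black rubber mat, 130 x 130 mm, 4 mm thick, fixed flat on the bench: the place for the can. Origin: centre of its underside (bench level).
- gauge_rod: Gauge rod, 188 mm long, about 0.12 kg. Origin: on its axis at the brass collar's stop face; x points to the tip. Steel rod 10 mm in diameter from x = 0 to 100 mm; collar 30 mm in diameter, x = -8 to 0; red bar handle x = -88 to -12 mm, 18 mm wide (y), 24 mm high (z). It starts lying level in its rest, z up, axis 45 mm above the bench; lift it straight up.
- rod_tip (a point): The tip end of the gauge rod, on its axis, 100 mm from the collar's stop face.
- rod_grip (a point): A good place to grip the red handle: on the axis, 45 mm behind the collar's stop face. The centre of mass is some 20 mm nearer to the tip.
- rod_rest: Fixed plywood rest, base 190 x 60 x 12 mm. Two 12 mm thick notched blocks carry the rod: one 55 mm ahead of the stop face (52 mm high), one 80 mm behind it (43 mm high); between them the handle is free for the fingers, its underside 33 mm above the bench. Origin: at bench level under the collar's stop face (within 4 mm), x along the rod to the tip.
- guide_tube: Brass guide tube fixed to the gearbox's right (-y) side, slanting up and outwards at 30 degrees to the bench. Bore 16 mm, 120 mm deep, flared to 24 mm over the last 12 mm; rim 32 mm outside. Origin: centre of the mouth, 135 mm above the bench. z points out of the tube along its axis; the rod goes in along -z. Fully in, the rod's origin lies on this origin.
- gear_case: Green gearbox fixed on the bench, 150 (x) x 120 (y) mm, 130 mm high on a 180 x 150 mm foot, with a dark round motor of 100 mm diameter on its +y side, 130 mm long. Origin: centre of its underside; the tube stands out of its -y side, in the plane x = 0, the mouth at y = -164 mm.
- reading_disc: White ceramic disc, 130 mm in diameter, 4 mm thick, fixed flat on the bench: the place over which the rod's tip is read. Origin: centre of its underside.
- jar: Bystander: amber glass jar with a white lid and label, 60 mm in diameter, 80 mm tall. Origin: centre of its underside. Leave alone.
- wrench: Bystander: steel wrench lying on the bench, 160 mm long. Leave alone.
- offcut: Bystander: pale wood offcut, 120 x 45 x 30 mm, lying on the bench. Origin: centre of its underside. Leave alone.
Things that resemble listed ones, but are neither listed nor needed, are in the scene too. What is meant by the mat is not pink or purple, and is the larger of those in its own colour.

How it is judged:
By the outcome, as a careful person would: the job done as asked, in the order asked, and still so for the second after the job is handed in, while the arm keeps its last pose, push and grip.
It also fails if it takes over 72 s, if anything falls off the work surface, if the arm or the gripper's body presses on something with over 40 N, if the wrist force passes 120 N, or if a joint passes its speed limit or range.

## Robot

A 6-joint arm with a two-finger parallel gripper is mounted at the origin on the work surface. World frame = base frame: x ahead of the robot, y to its left, z up, the work surface at z = 0. Lengths are in mm, angles in rad, forces in N, time in s.
With the tool pointing down it reaches from about 400 to 925 mm from the base axis. Payload 12.5 kg.
Tool frame: the origin (TCP) lies midway between the tips of the shut fingers; the grasp point (between the pads) lies 19 mm behind it (env.tcp_to_grasp is the distance from the TCP to the grasp point, in mm); z points along the fingers, y is the line along which they close (so a half turn about z gives the same grasp; the last joint's range is limited). The gripper opens to 95 mm and grips with 3 to 60 N. Pads are 20 mm wide; open, the fingers measure 119 mm over their backs; the gripper's body (75 mm by 180 mm) begins 59 mm behind the grasp point.
Start: joints at [1.185, 0.491, 1.559, -0, 1.092, -0.106], TCP at [172.585, 600.717, 214.661] pointing down, gripper open.
Joint ranges: [-3.1, 3.1], [-0.84, 2.19], [0.05, 2.79], [-1.13, 4.28], [0.06, 2.93], [-2.69, 2.69]. Speed limits (rad/s): [2.22, 2.22, 2.79, 3.14, 3.14, 3.14].

## Interface

Orientations are given as [roll, pitch, yaw] about the fixed x, y, z axes, in that order (R = Rz(yaw) Ry(pitch) Rx(roll)).
In Python, from cell import env gives the robot as it stands. The module is installed in compiled form; this text tells all that it offers.
- The arm moves only by the tool step_arm, never from a script. Its argument "plan" is a list that holds one entry, the list of rows, each a list of 5 numbers: the shift along the tool's x, y, z in mm, then the turn about the tool's z in degrees, then the opening, from -1 (shut) to 1 (fully open). A call has 1 to 8 rows; each row is the pose to reach, as a shift and turn from the pose commanded when the call began, along the tool's axes at that moment; what a row does not reach only later rows make up. A row lasts 1/12 s, in which the tool goes at most 41.7 mm and 7.16 degrees, less where a joint would pass 70% of its speed; a pose out of reach is approached as far as the arm can. A call with a gripper value outside its range is refused whole. The fingers move at their own pace and stop on an object; the grip force is fixed at half the most. Time passes only in rows, so rows that repeat a pose let the fingers close. It gives the time, the measured TCP pose, the force, the opening and the grip force at its end, in the units of the state.
- env.state(): the state, without advancing time (a new reading comes with each control period).
- env.read_camera(name): name is "scene" or "side" or "wrist"; returns the picture (400x640x3 uint8, blue, green, red); there is no depth.
- env.get_calibration(name): a dict with "K" (3x3 intrinsics, pixels), "extrinsics" (4x4, takes a point from world to camera coordinates). Camera axes: x right, y up, looking along -z (the intrinsics and any distortion apply to the point x, -y, -z); pixel columns grow to the right and rows downward; lengths in mm; the calibration is good to about 2 mm. A picture is of the moment at which its call begins: read the wrist's pose just before it. get_calibration takes no time and is no camera call; for the wrist camera it gives the pose at the moment of the call.
- env.job_done(): hands the job in; it is judged then, once.
The state is a dict: "t": time; "joints": joint angles; "qvel": joint speeds; "tau": joint torques, N m; "eef_pos": TCP position; "tcp_rot": TCP orientation; "ft_force": force on the tool from outside, world axes, zero at the start; "moment": the same for the moment, N m; "opening": opening from 0.0 (shut) to 1.0 (fully open); "grip_force": force on a finger pad.
Only numpy, scipy, OpenCV 4.12 (cv2) and the standard library are available. Lean on these libraries where they do the work, as an engineer would, in place of code of your own. Each camera call takes 0.05 s, during which the arm holds its last target. There are 200 camera calls.

## Working session

There is one attempt and no reset: what is moved stays moved. The work goes in short steps, Python scripts to look and compute and a tool call to move; the robot and the scene stay as the last step left them, time stands still between calls to the robot, and variables do not carry over. Pictures are saved under pics/ and viewed, at most 10 in all, crops included, and the job is handed in when it is done.

Besides the shell and the picture viewer there is one more tool, called by a JSON object that holds its "op" and its "data". step_arm: Moves the arm, as the interface text tells. Its arguments: {"type":"object","properties":{"plan":{"type":"array"}},"required":["plan"]}

```bash
mkdir -p pics; cat > h.py <<'E'
import numpy as np, cv2
from cell import env
from scipy.spatial.transform import Rotation as R
def ray(cal,u,v):
    K=np.array(cal["K"]);E=np.array(cal["extrinsics"])
    d=np.linalg.inv(K)@[u,v,1]; d=np.array([d[0],-d[1],-d[2]])
    return -E[:3,:3].T@E[:3,3], E[:3,:3].T@d
def atz(cal,u,v,z):
    c,d=ray(cal,u,v); return c+d*(z-c[2])/d[2]
def proj(cal,p):
    K=np.array(cal["K"]);E=np.array(cal["extrinsics"])
    q=E[:3,:3]@np.array(p)+E[:3,3]; q=K@[q[0],-q[1],-q[2]]; return q[:2]/q[2]
E
python3 - <<'E'
from h import *
print(env.state())
for n in("scene","side","wrist"):
    c=env.get_calibration(n);print(n,{k:np.round(v,3).tolist() if not isinstance(v,str) else v for k,v in c.items()})
    im=env.read_camera(n);cv2.imwrite(f"pics/{n}0.png",cv2.resize(im,(800,500)) )
    np.save(f"pics/{n}0.npy",im)
E
```

```text
{'t': 0.0, 'joints': array([ 1.18541259e+00,  4.91582786e-01,  1.55945317e+00, -9.20486805e-06,
        1.09171034e+00, -1.05611025e-01]), 'qvel': array([-0.00221457, -0.0006803 ,  0.00109782,  0.00063455, -0.00063088,
       -0.00170918]), 'tau': array([ 6.06727172e-04, -6.12658238e+01, -2.58184111e+01,  6.92920899e-02,
        4.81616892e-02, -9.06481546e-05]), 'eef_pos': array([172.47873282, 600.47106207, 214.0460419 ]), 'tcp_rot': array([-3.14044458e+00, -1.13492440e-04,  2.86182413e+00]), 'ft_force': array([-0.30410154, -0.13614832, -0.38811236]), 'moment': array([-0.00416032,  0.00505301, -0.01960565]), 'grip_force': 0.0, 'opening': 1.001608691547721}
scene {'K': [[459.751, 0.0, 324.96], [0.0, 459.751, 202.294], [0.0, 0.0, 1.0]], 'extrinsics': [[-0.078, 0.997, -0.016, 78.243], [-0.837, -0.057, 0.545, 375.902], [0.542, 0.056, 0.839, -1531.142], [0.0, 0.0, 0.0, 1.0]]}
side {'K': [[401.068, 0.0, 314.326], [0.0, 401.068, 198.236], [0.0, 0.0, 1.0]], 'extrinsics': [[-0.93, -0.367, 0.018, 483.906], [0.269, -0.646, 0.714, -265.946], [-0.251, 0.669, 0.7, -958.067], [0.0, 0.0, 0.0, 1.0]]}
wrist {'K': [[336.799, 0.0, 315.7], [0.0, 336.799, 200.821], [0.0, 0.0, 1.0]], 'extrinsics': [[0.277, 0.961, -0.001, -624.516], [-0.934, 0.269, -0.237, 27.803], [-0.227, 0.067, 0.972, -389.938], [0.0, 0.0, 0.0, 1.0]]}
```

View pics/scene0.png

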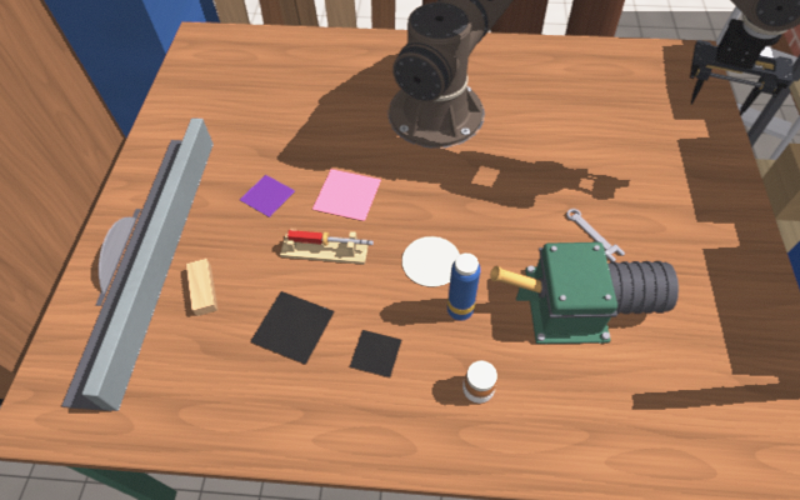

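View pics/side0.png

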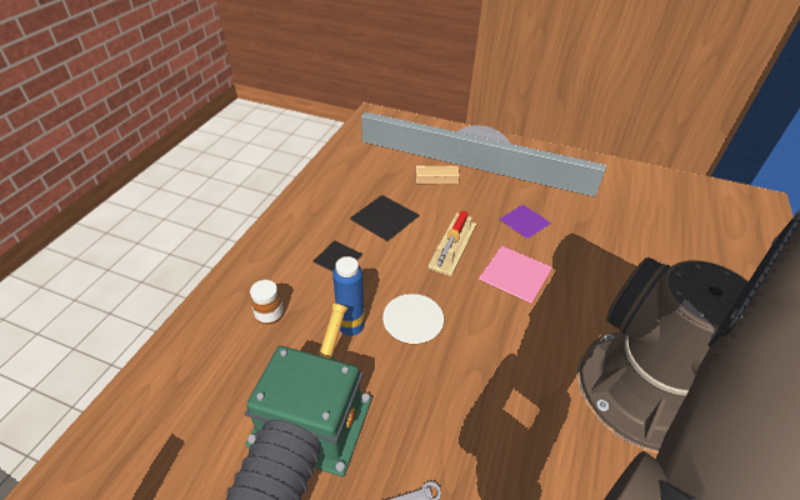

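The scene picture (800-wide pixels) shows two black mats, at (293,327) and (376,353), and pink (347,194) and purple (267,196) ones. The larger black mat, (293,327), fits the description. The can is at (463,285), the rod at (330,240), the disc at (432,261), the tube mouth near (495,275) and the gear case at (578,280). I'll enlarge both views to confirm.

```bash
python3 - <<'E'
import numpy as np,cv2
im=np.load("pics/scene0.npy");cv2.imwrite("pics/c1.png",cv2.resize(im[140:320,190:510],(800,450),interpolation=cv2.INTER_CUBIC))
im=np.load("pics/side0.npy");cv2.imwrite("pics/c2.png",cv2.resize(im[140:390,180:460],(672,600),interpolation=cv2.INTER_CUBIC))
E
```

```text
(no output)
```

View pics/c1.png

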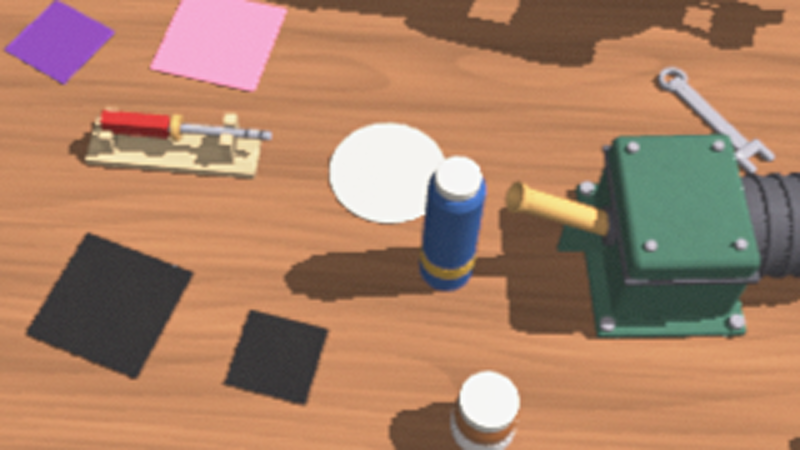

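View pics/c2.png

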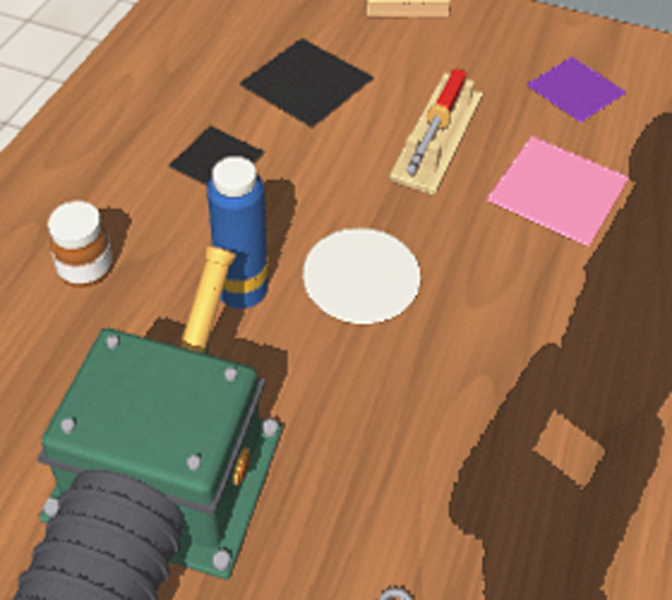

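Both crops confirm it: the large black mat is centred at scene crop (110,304), the smaller look-alike at (277,357). The can's cap is at (459,172), the rod tip at (271,135), the collar at (177,126) and the tube mouth at (516,196).

```bash
python3 - <<'E'
from h import *
S=env.get_calibration("scene");D=env.get_calibration("side")
f=lambda u,v:(190+(u+.5)/2.5-.5,140+(v+.5)/2.5-.5)
g=lambda u,v:(180+(u+.5)/2.4-.5,140+(v+.5)/2.4-.5)
def tri(a,b):
    A=[];y=[]
    for c,p in((S,f(*a)),(D,g(*b))):
        o,d=ray(c,*p);d/=np.linalg.norm(d);P=np.eye(3)-np.outer(d,d);A.append(P);y.append(P@o)
    return np.linalg.lstsq(np.vstack(A),np.hstack(y),rcond=None)[0]
for n,a,b,z in [("cap",(459,170),(235,172),185),("disc",(388,172),(362,276),4),("mat",(110,304),(308,82),4),
 ("handle_end",(101,122),(461,73),50),("tip",(271,135),(411,170),45),("collar",(177,126),(438,116),45),
 ("tube",(516,196),(220,256),135),("g1",(615,138),(257,375),130),("g2",(735,135),(205,500),130),("g3",(757,268),(45,445),130),("g4",(628,275),(107,332),130),("jar",(489,400),(75,222),80)]:
    print(n,np.round(tri(a,b)),np.round(atz(S,*f(*a),z)[:2]),np.round(atz(D,*g(*b),z)[:2]))
print([np.round(atz(S,*f(*p),4)[:2]).tolist() for p in ((88,234),(192,272),(135,378),(27,332))])
E
```

```text
cap [581.  82. 187.] [579.  81.] [582.  82.]
disc [468.  14.  -2.] [471.  14.] [467.  18.]
mat [ 648. -267.   -3.] [ 652. -264.] [ 645. -260.]
handle_end [ 452. -306.   46.] [ 457. -302.] [ 450. -303.]
tip [ 458. -116.   46.] [ 458. -115.] [ 458. -118.]
collar [ 455. -219.   46.] [ 453. -220.] [ 455. -219.]
tube [572. 140. 131.] [573. 139.] [571. 144.]
g1 [489. 240. 120.] [496. 238.] [487. 246.]
g2 [480. 359. 123.] [484. 356.] [478. 362.]
g3 [625. 364. 117.] [632. 360.] [618. 369.]
g4 [637. 246. 111.] [648. 242.] [628. 256.]
jar [756. 120.  76.] [758. 120.] [753. 122.]
[[572.0, -303.0], [609.0, -185.0], [731.0, -224.0], [689.0, -343.0]]
```

```bash
cat >> h.py <<'E'
def go(p,ang=0):
    "shift/turn to bring TCP to p with tool y at world angle ang (deg, mod 180)"
    s=env.state();Q=R.from_euler("xyz",s["tcp_rot"]);d=Q.inv().apply(np.array(p)-s["eef_pos"])
    y=Q.apply([0,1,0]);t=-(ang-np.degrees(np.arctan2(y[1],y[0])))
    t=(t+90)%180-90
    print("shift",np.round(d,1),"turn",round(t,1),"at",np.round(s["eef_pos"],1),"t",round(s["t"],2),"j",np.round(s["joints"],2))
E
python3 -c "
from h import *
go([581,82,214])"
```

```text
shift [-5.358e+02 -3.856e+02  5.000e-01] turn 74.0 at [172.5 600.5 214.2] t 0.15 j [ 1.19  0.49  1.56 -0.    1.09 -0.11]
```

{"op": "step_arm", "data": {"plan": [[[-268,-193,-10,52,1],[-268,-193,-10,52,1],[-268,-193,-10,52,1],[-268,-193,-10,52,1],[-268,-193,-10,52,1],[-268,-193,-10,52,1],[-268,-193,-10,52,1],[-268,-193,-10,52,1]]]}}

```text
t: 0.82
eef_pos: [377.8, 339.3, 224.7]
tcp_rot: [3.142, -0.0, 1.947]
ft_force: [0.7, 0.2, 0.0]
opening: 1.002
grip_force: 0.0
```

```bash
python3 -c "
from h import *
go([581,82,214])"
```

```text
shift [-313.9   94.6   10.7] turn 21.5 at [377.8 339.3 224.7] t 0.82 j [ 0.6   0.31  1.83 -0.    1.    0.23]
```

{"op": "step_arm", "data": {"plan": [[[-314,95,5,21.5,1],[-314,95,5,21.5,1],[-314,95,5,21.5,1],[-314,95,5,21.5,1],[-314,95,5,21.5,1],[-314,95,5,21.5,1],[-314,95,5,21.5,1],[-314,95,5,21.5,1]]]}}

```text
t: 1.48
eef_pos: [583.6, 83.2, 219.4]
tcp_rot: [-3.141, -0.0, 1.578]
ft_force: [-0.1, -0.0, 0.2]
opening: 0.998
grip_force: 0.0
```

{"op": "step_arm", "data": {"plan": [[[0,0,0,0,1],[0,0,0,0,1]]]}}

```text
t: 1.65
eef_pos: [582.9, 84.0, 218.9]
tcp_rot: [-3.14, -0.0, 1.576]
ft_force: [0.4, 0.2, -0.1]
opening: 1.001
grip_force: 0.0
```

```bash
python3 -c "
from h import *
go([581,82,118])
im=env.read_camera('wrist');cv2.imwrite('pics/w1.png',im)
c=env.get_calibration('wrist');print(proj(c,[581,82,185]),proj(c,[572,141,135]))"
```

```text
shift [ -2.   -1.8 100.9] turn 0.3 at [582.9  84.  218.9] t 1.65 j [0.03 0.44 1.64 0.   1.06 0.03]
[312.01682845 229.73218813] [300.9261449  132.40264916]
```

View pics/w1.png

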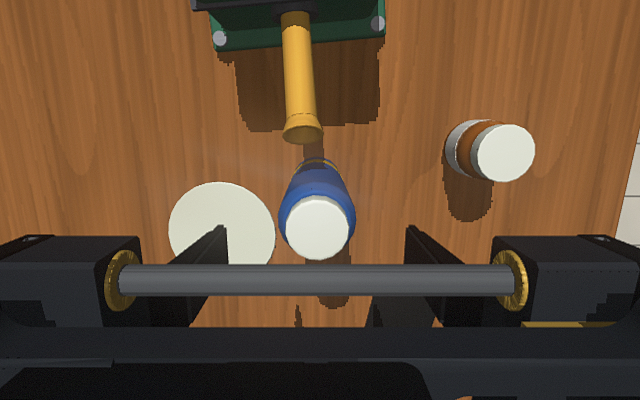

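The wrist view shows the cap's centre at (317,229), 5 px right of the prediction, so the can is at x≈584. The tube mouth at (302,132) matches (572,141). I'll descend and grip.

{"op": "step_arm", "data": {"plan": [[[-2,1,35,0.3,1],[-2,1,70,0.3,1],[-2,1,101,0.3,1],[-2,1,101,0.3,1],[-2,1,101,0.3,1],[-2,1,101,0.3,-1],[-2,1,101,0.3,-1],[-2,1,101,0.3,-1]]]}}

```text
t: 2.37
eef_pos: [584.1, 83.9, 120.6]
tcp_rot: [3.139, -0.0, 1.574]
ft_force: [-0.2, -0.7, 0.2]
opening: 0.843
grip_force: 0.0
```

{"op": "step_arm", "data": {"plan": [[[0,0,0,0,-1],[0,0,0,0,-1],[0,0,0,0,-1],[0,0,0,0,-1]]]}}

```text
t: 2.7
eef_pos: [583.6, 83.5, 118.9]
tcp_rot: [3.141, -0.0, 1.574]
ft_force: [0.1, 0.4, 2.7]
opening: 0.585
grip_force: 30.0
```

{"op": "step_arm", "data": {"plan": [[[0,0,-25,0,-1],[0,0,-50,0,-1],[-30,6,-60,0,-1],[-65,13,-60,0,-1],[-100,20,-60,0,-1],[-135,26,-60,0,-1],[-170,33,-60,0,-1],[-205,40,-60,0,-1]]]}}

```text
t: 3.37
eef_pos: [623.8, -123.0, 178.2]
tcp_rot: [-3.141, -0.0, 1.574]
ft_force: [0.9, 0.7, -2.6]
opening: 0.584
grip_force: 30.0
```

{"op": "step_arm", "data": {"plan": [[[-35,6,0,0,-1],[-70,13,0,0,-1],[-105,20,0,0,-1],[-130,24,0,0,-1],[-141,26,0,0,-1],[-141,26,0,0,-1],[-141,26,0,0,-1]]]}}

```text
t: 3.95
eef_pos: [650.0, -261.9, 177.8]
tcp_rot: [-3.14, -0.001, 1.573]
ft_force: [-0.5, 0.7, -4.4]
opening: 0.584
grip_force: 30.0
```

```bash
python3 -c "
from h import *
go([649,-263,123])
im=env.read_camera('wrist');s=env.read_camera('scene')
cv2.imwrite('pics/w2.png',np.hstack([im[:,60:580][::1,::1],cv2.resize(s[200:320,180:264],(280,400))]))"
```

```text
shift [-1.1 -0.9 54.8] turn 0.1 at [ 650.  -261.9  177.8] t 3.95 j [-0.48  0.63  1.39  0.    1.12 -0.48]
```

View pics/w2.png

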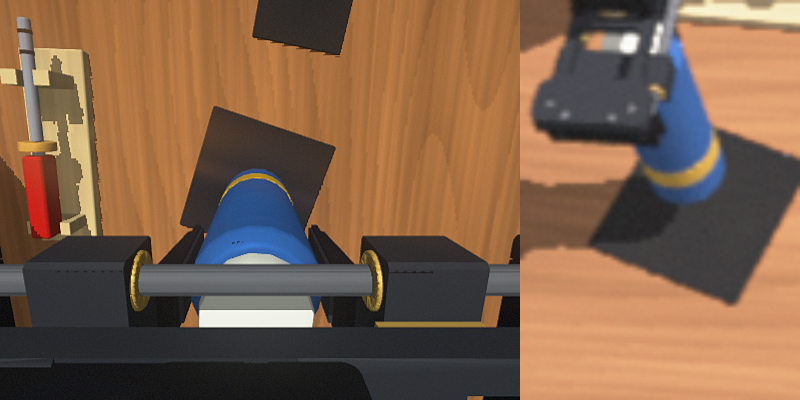

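The mat lies under the can: wrist corners at full-width pixels (275,107), (395,147) and (240,224). Rod tip at (83,18), collar at (98,147). I'll work out positions from these.

```bash
python3 -c "
from h import *
c=env.get_calibration('wrist')
a,b,d=[atz(c,*p,4)[:2] for p in((275,107),(395,147),(240,224))]
print(a,b,d,np.linalg.norm(a-b),np.linalg.norm(a-d),'centre',(b+d)/2)
print('tip',atz(c,83,18,45),'collar',atz(c,98,144,45),'hend',atz(c,101,237,50))
"
```

```text
[ 610.93970855 -183.74395451] [ 731.7059728  -222.47546281] [ 570.36479476 -304.76126915] 126.82515648079438 127.63821556727011 centre [ 651.03538378 -263.61836598]
tip [ 459.90963658 -115.19677994   45.        ] collar [ 456.97245412 -217.4449002    45.        ] hend [ 450.11776823 -303.35271383   50.        ]
```

{"op": "step_arm", "data": {"plan": [[[-2,1,20,0,-1],[-2,1,38,0,-1],[-2,1,48,0,-1],[-2,1,52,0,-1],[-2,1,54.5,0,-1],[-2,1,55.5,0,-1],[-2,1,55.5,0,-1],[-2,1,55.5,0,-1]]]}}

```text
t: 4.72
eef_pos: [651.8, -264.3, 124.0]
tcp_rot: [3.141, 0.0, 1.574]
ft_force: [0.2, 0.3, -3.5]
opening: 0.584
grip_force: 30.0
```

{"op": "step_arm", "data": {"plan": [[[0,0,0,0,0.4],[0,0,0,0,0.9],[0,0,0,0,1],[0,0,0,0,1],[0,0,0,0,1]]]}}

```text
t: 5.13
eef_pos: [651.6, -264.3, 123.4]
tcp_rot: [3.141, 0.0, 1.574]
ft_force: [0.6, -0.3, 0.3]
opening: 0.878
grip_force: 0.0
```

{"op": "step_arm", "data": {"plan": [[[0,0,-30,0,1],[0,0,-70,0,1],[0,0,-105,0,1],[0,-40,-105,2,1],[0,-80,-105,2,1],[0,-120,-105,2,1],[0,-160,-105,2,1],[0,-196,-105,2,1]]]}}

```text
t: 5.8
eef_pos: [453.3, -264.3, 228.3]
tcp_rot: [3.141, 0.0, 1.539]
ft_force: [1.0, -1.8, 1.2]
opening: 0.998
grip_force: 0.0
```

{"op": "step_arm", "data": {"plan": [[[0,0,20,0,1],[0,0,40,0,1],[0,0,40,0,1]]]}}

```text
t: 6.05
eef_pos: [454.1, -264.3, 186.0]
tcp_rot: [-3.139, -0.002, 1.538]
ft_force: [-1.1, -0.4, -0.3]
opening: 1.0
grip_force: 0.0
```

```bash
python3 -c "
from h import *
c=env.get_calibration('wrist')
go([453.6,-260.4,27],-2.1)
im=env.read_camera('wrist');cv2.imwrite('pics/w3.png',im);s=env.read_camera('scene');cv2.imwrite('pics/s3.png',s)
for x in(-88,-45,0,100): print(x,proj(c,[455.3+x*.0366,-215.5+x,45]))
"
```

```text
shift [  3.6  -0.2 159. ] turn 0.2 at [ 454.1 -264.3  186. ] t 6.05 j [-0.65  0.39  1.83  0.    0.93 -0.62]
-88 [314.14019412 230.23131805]
-45 [314.23235879 186.78637909]
0 [314.33529931 138.26187971]
100 [314.59151454  17.48615023]
```

View pics/w3.png

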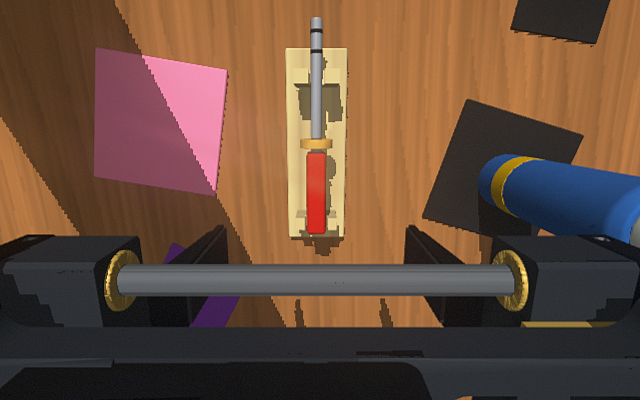

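The rod lies at column 316, from tip (316,17) to handle end (316,233), within 1 mm of my estimate, and the can stands upright on the mat. I'll descend and grip.

{"op": "step_arm", "data": {"plan": [[[4,1,35,0,1],[4,1,75,0,1],[4,1,115,0,1],[4,1,145,0,1],[4,1,159,0,1],[4,1,159,0,1],[4,1,159,0,-1],[4,1,159,0,-1]]]}}

```text
t: 6.82
eef_pos: [457.6, -261.4, 30.6]
tcp_rot: [3.14, 0.001, 1.539]
ft_force: [0.7, -0.2, -0.1]
opening: 0.914
grip_force: 0.0
```

{"op": "step_arm", "data": {"plan": [[[0,0,0,0,-1],[0,0,0,0,-1],[0,0,0,0,-1],[0,0,0,0,-1],[0,0,0,0,-1],[0,0,0,0,-1],[0,0,0,0,-1],[0,0,0,0,-1]]]}}

```text
t: 7.48
eef_pos: [456.6, -260.8, 29.1]
tcp_rot: [3.142, -0.0, 1.539]
ft_force: [0.2, -0.2, 0.5]
opening: 0.356
grip_force: 0.0
```

{"op": "step_arm", "data": {"plan": [[[0,0,-10,0,-1],[0,0,-30,0,-1],[0,0,-65,0,-1],[0,0,-105,0,-1],[0,0,-145,0,-1],[0,0,-165,0,-1],[0,0,-165,0,-1]]]}}

```text
t: 8.07
eef_pos: [457.9, -261.7, 199.4]
tcp_rot: [3.135, 0.005, 1.539]
ft_force: [-0.5, 0.4, 0.1]
opening: 0.003
grip_force: 0.0
```

```bash
python3 -c "
from h import *
s=env.state();print({k:np.round(s[k],3) for k in('eef_pos','tcp_rot','opening','ft_force','moment')})
im=env.read_camera('wrist');d=env.read_camera('side');cv2.imwrite('pics/w4.png',np.hstack([im[:,120:520],cv2.resize(d[120:320,280:480],(400,400))]))
"
```

```text
{'eef_pos': array([ 457.859, -261.691,  199.399]), 'tcp_rot': array([3.135, 0.005, 1.539]), 'opening': np.float64(0.003), 'ft_force': array([-0.54 ,  0.363,  0.097]), 'moment': array([-0.079,  0.066, -0.031])}
```

View pics/w4.png

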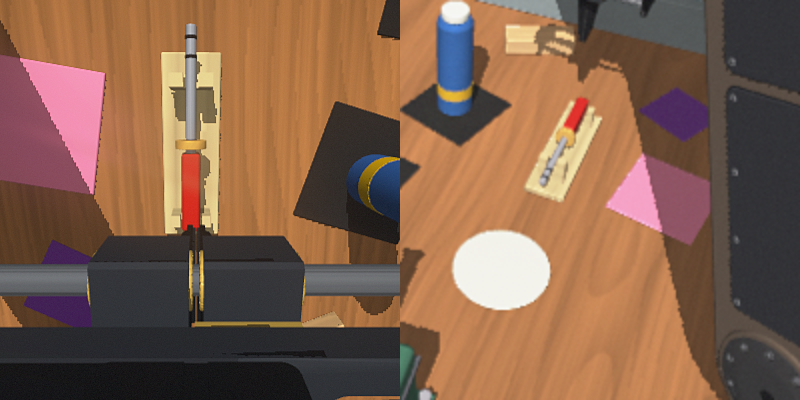

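The fingers had not closed when I lifted. They need about 1.2 s for this width. The rod is still in its rest, wrist tip at (311,25) and collar at (311,145), and the can stands upright in the mat's centre. I'll try again with a narrower opening.

```bash
python3 -c "
from h import *
c=env.get_calibration('wrist')
print(atz(c,311,25,45),atz(c,311,142,45),atz(c,311,230,48))
go([455.3,-260.4,27],-2)"
```

```text
[ 458.62663057 -115.97636958   45.        ] [ 455.02444554 -216.27427684   45.        ] [ 451.97462558 -302.16184139   48.        ]
shift [  0.5  -1.5 168. ] turn 0.2 at [ 456.5 -260.8  195. ] t 8.17 j [-0.64  0.37  1.83  0.    0.94 -0.61]
```

{"op": "step_arm", "data": {"plan": [[[0,0,0,0,0],[0,0,0,0,0],[0,0,0,0,0],[0,0,0,0,0],[0,0,0,0,0],[0,0,0,0,0],[0,0,0,0,0]]]}}

```text
t: 8.75
eef_pos: [456.6, -260.8, 193.9]
tcp_rot: [-3.141, -0.0, 1.539]
ft_force: [-0.9, -0.8, 0.1]
opening: 0.438
grip_force: 0.0
```

{"op": "step_arm", "data": {"plan": [[[0,-2.5,40,0,0],[0,-2.5,80,0,0],[0,-2.5,120,0,0],[0,-2.5,150,0,0],[0,-2.5,165,0,0],[0,-2.5,167,0,0],[0,-2.5,167,0,-1],[0,-2.5,167,0,-1]]]}}

```text
t: 9.42
eef_pos: [454.6, -261.1, 28.0]
tcp_rot: [3.141, 0.001, 1.539]
ft_force: [0.9, 0.0, 0.4]
opening: 0.412
grip_force: 0.0
```

{"op": "step_arm", "data": {"plan": [[[0,0,0,0,-1],[0,0,0,0,-1],[0,0,0,0,-1],[0,0,0,0,-1],[0,0,0,0,-1],[0,0,0,0,-1],[0,0,0,0,-1]]]}}

```text
t: 10.0
eef_pos: [454.5, -261.0, 28.0]
tcp_rot: [3.14, 0.001, 1.539]
ft_force: [-1.7, 0.1, 7.9]
opening: 0.192
grip_force: 30.0
```

{"op": "step_arm", "data": {"plan": [[[0,0,-10,0,-1],[0,0,-30,0,-1],[0,0,-65,0,-1],[0,0,-105,0,-1],[0,0,-140,0,-1],[0,0,-160,0,-1],[0,0,-170,0,-1],[0,0,-170,0,-1]]]}}

```text
t: 10.67
eef_pos: [454.5, -261.0, 199.3]
tcp_rot: [3.139, 0.002, 1.539]
ft_force: [0.8, 0.1, -1.0]
opening: 0.19
grip_force: 30.0
```

```bash
cat >> h.py <<'E'
def prof(cal,im,zt=17,n=1):
    "sample wrist image along rod for tip-down pitch angles; return list of (angle,saturation/colour at tip-6mm and at tip+6mm)"
    s=env.state();Q=R.from_euler("xyz",s["tcp_rot"]);hsv=cv2.cvtColor(im,cv2.COLOR_BGR2HSV)
    out=[]
    for a in range(-10,46,5):
        r=np.radians(a);row=[]
        for x in(-20,-4,20,60,90,97,103,110):
            d=x+45
            p=s["eef_pos"]+Q.apply([d*np.cos(r),0,-zt+d*np.sin(r)])
            u,v=proj(cal,p).round().astype(int)
            row.append(tuple(int(q) for q in hsv[v,u]) if 0<=v<400 and 0<=u<640 else None)
        out.append((a,row))
    return out
E
python3 -c "
from h import *
c=env.get_calibration('wrist');im=env.read_camera('wrist');cv2.imwrite('pics/w5.png',im)
for r in prof(c,im): print(*r)
s=env.state();Q=R.from_euler('xyz',s['tcp_rot'])
for x in(-12,0,100):print(x,proj(c,s['eef_pos']+Q.apply([x+45,0,-17])))
go([449,299,195],92)"
```

```text
-10 [(2, 221, 219), (20, 163, 234), (150, 1, 179), (130, 8, 181), None, None, None, None]
-5 [(2, 220, 220), (20, 162, 237), (135, 3, 181), (129, 10, 181), None, None, None, None]
0 [(2, 211, 221), (20, 163, 236), (135, 3, 181), (125, 8, 189), None, None, None, None]
5 [(2, 215, 221), (20, 163, 240), (135, 3, 181), (115, 8, 189), None, None, None, None]
10 [(2, 215, 221), (20, 163, 240), (150, 1, 179), (125, 8, 189), None, None, None, None]
15 [(2, 220, 218), (20, 163, 240), (165, 3, 180), (125, 8, 190), None, None, None, None]
20 [(2, 215, 221), (20, 163, 236), (170, 4, 181), (120, 7, 191), (116, 11, 188), None, None, None]
25 [(2, 215, 221), (20, 160, 236), (0, 6, 180), (111, 9, 190), (116, 9, 188), (108, 7, 185), None, None]
30 [(2, 211, 221), (20, 163, 234), (5, 9, 179), (126, 7, 189), (120, 9, 195), (120, 9, 197), (120, 10, 198), (109, 10, 197)]
35 [(2, 217, 221), (19, 160, 233), (5, 9, 177), (120, 7, 188), (114, 7, 192), (114, 7, 193), (120, 9, 195), (128, 10, 197)]
40 [(2, 221, 219), (19, 162, 231), (15, 14, 177), (120, 7, 189), (115, 8, 191), (120, 7, 191), (129, 9, 193), (120, 7, 193)]
45 [(2, 219, 220), (19, 165, 233), (3, 13, 179), (135, 6, 185), (115, 8, 190), (113, 5, 188), (105, 5, 190), (120, 7, 189)]
-12 [312.17865468 189.67805024]
0 [312.09918496 164.27049056]
100 [311.30318933 -90.22021093]
shift [559.2 -22.9   2.1] turn 86.2 at [ 454.  -260.7  197.5] t 10.72 j [-0.65  0.37  1.83  0.    0.95 -0.62]
```

{"op": "step_arm", "data": {"plan": [[[40,-2,0,-7,-1],[80,-4,0,-14,-1],[120,-6,0,-21,-1],[160,-8,0,-28,-1],[200,-9,0,-35,-1],[240,-10,0,-42,-1],[280,-11,0,-49,-1],[320,-12,0,-56,-1]]]}}

```text
t: 11.38
eef_pos: [451.1, 61.3, 195.4]
tcp_rot: [-3.14, -0.003, 2.522]
ft_force: [0.4, 0.2, -1.2]
opening: 0.185
grip_force: 30.0
```

```bash
python3 -c "
from h import *
go([449,299,185],92)"
```

```text
shift [139.7 192.3  10.4] turn -37.5 at [451.1  61.3 195.4] t 11.38 j [-0.01  0.28  1.98  0.    0.89 -0.96]
```

{"op": "step_arm", "data": {"plan": [[[23,32,0,-7,-1],[46,64,0,-14,-1],[70,96,0,-21,-1],[93,128,0,-28,-1],[116,160,0,-35,-1],[135,186,5,-37.5,-1],[140,192,10,-37.5,-1],[140,192,10,-37.5,-1]]]}}

```text
t: 12.05
eef_pos: [449.8, 298.4, 184.2]
tcp_rot: [-3.14, -0.004, -3.11]
ft_force: [-0.1, -1.2, -1.4]
opening: 0.188
grip_force: 30.0
```

{"op": "step_arm", "data": {"plan": [[[0,0,25,0,-1],[0,0,50,0,-1],[0,0,54,0,-1],[0,0,54,0,-1]]]}}

```text
t: 12.38
eef_pos: [450.5, 295.5, 131.5]
tcp_rot: [-3.14, -0.004, -3.114]
ft_force: [1.5, 0.5, -2.3]
opening: 0.187
grip_force: 30.0
```

```bash
python3 -c "
from h import *
go([449,299,106],92);print(env.state()['ft_force'])
s=env.read_camera('scene');d=env.read_camera('wrist')
cv2.imwrite('pics/s5.png',np.hstack([cv2.resize(s[120:280,330:490],(400,400)),d[:,120:520]]))"
```

```text
shift [ 1.3  3.6 25.5] turn -0.4 at [450.5 295.5 131.5] t 12.38 j [ 0.46  0.48  1.86 -0.    0.81 -1.14]
[ 1.46014601  0.48653803 -2.28013361]
```

View pics/s5.png

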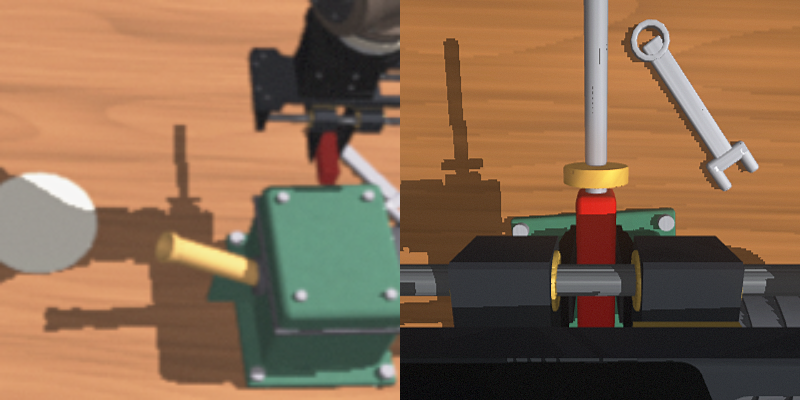

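The scene view shows the handle's rear end just at the case edge, at (330,187) in the crop. The wrist view shows the rod straight out, clear of the wrench. I'll move 8 mm over the case, then press the rear end on the edge to tip the rod.

{"op": "step_arm", "data": {"plan": [[[-8,0,0,0,-1],[-8,0,3,0,-1],[-8,0,6,0,-1],[-8,0,9,0,-1],[-8,0,11,0,-1],[-8,0,11,0,-1]]]}}

```text
t: 12.98
eef_pos: [459.1, 297.3, 122.7]
tcp_rot: [3.141, 0.0, -3.112]
ft_force: [-2.8, -2.0, 6.9]
opening: 0.187
grip_force: 30.0
```

{"op": "step_arm", "data": {"plan": [[[0,0,2,0,-1],[0,0,4,0,-1],[0,0,4,0,-1]]]}}

```text
t: 13.23
eef_pos: [458.9, 297.3, 119.0]
tcp_rot: [3.141, 0.0, -3.112]
ft_force: [-5.0, -2.2, 11.0]
opening: 0.19
grip_force: 30.0
```

```bash
cat > ang.py <<'E'
from h import *
c=env.get_calibration('wrist');s=env.state();im=env.read_camera('wrist');cv2.imwrite('pics/ang.png',im)
Q=R.from_euler("xyz",s["tcp_rot"]);hsv=cv2.cvtColor(im,cv2.COLOR_BGR2HSV)
# column near rod: classify along line of projected axis
print(s["eef_pos"].round(1),s["ft_force"].round(1),s["moment"].round(2),round(s["t"],2))
u=int(round(proj(c,s["eef_pos"]+Q.apply([45,0,-17]))[0]))
for du in(-3,3):
    col=hsv[:300,u+du]
    cls=["r" if (h<9 or h>172) and a>150 else "b" if 14<h<26 and a>110 and v>150 and False else "s" if a<45 and v>90 else "y" if 15<=h<=25 and a>120 else "." for h,a,v in col.astype(int)]
    runs=[];st=0
    for i in range(1,300):
        if cls[i]!=cls[st] or i==299:
            if i-st>3: runs.append((cls[st],st,i))
            st=i
    print(runs)
for a in range(0,46,5):
    r=np.radians(a);f=lambda x,z:proj(c,s["eef_pos"]+Q.apply([(x+45)*np.cos(r)-(-z)*np.sin(r)*-1*-1,0,-17+(x+45)*np.sin(r)-z*np.cos(r)]))[1].round(0)
    print(a,"tip",f(100,0),"collarfront top",f(0,15),"collar rear top",f(-8,15),"handle top front",f(-12,12))
E
python3 ang.py
```

```text
[458.9 297.3 119. ] [-5.  -2.2 11. ] [-0.35  0.55  0.  ] 13.23
[('s', 0, 162), ('y', 163, 181), ('s', 182, 189), ('r', 190, 264), ('.', 264, 269), ('s', 273, 295)]
[('s', 0, 162), ('y', 163, 181), ('s', 181, 190), ('r', 190, 264), ('.', 264, 269), ('s', 273, 295)]
0 tip -95.0 collarfront top 168.0 collar rear top 187.0 handle top front 195.0
5 tip -75.0 collarfront top 164.0 collar rear top 183.0 handle top front 191.0
10 tip -55.0 collarfront top 161.0 collar rear top 180.0 handle top front 189.0
15 tip -37.0 collarfront top 159.0 collar rear top 177.0 handle top front 186.0
20 tip -18.0 collarfront top 158.0 collar rear top 175.0 handle top front 185.0
25 tip -1.0 collarfront top 157.0 collar rear top 174.0 handle top front 184.0
30 tip 16.0 collarfront top 158.0 collar rear top 173.0 handle top front 183.0
35 tip 33.0 collarfront top 159.0 collar rear top 174.0 handle top front 184.0
40 tip 49.0 collarfront top 161.0 collar rear top 174.0 handle top front 184.0
45 tip 64.0 collarfront top 163.0 collar rear top 176.0 handle top front 186.0
```

Force is 11 N and the rod is tilting, about 8° so far. I'll continue down.

{"op": "step_arm", "data": {"plan": [[[0,0,2,0,-1],[0,0,4,0,-1],[0,0,6,0,-1],[0,0,8,0,-1],[0,0,9,0,-1],[0,0,9,0,-1]]]}}

```text
t: 13.78
eef_pos: [459.0, 297.3, 110.2]
tcp_rot: [3.141, 0.001, -3.112]
ft_force: [-4.8, -2.9, 12.2]
opening: 0.192
grip_force: 30.0
```

```bash
python3 ang.py|head -3
```

```text
[459.  297.3 110.2] [-4.8 -2.9 12.2] [-0.38  0.52 -0.04] 13.78
[('s', 0, 17), ('.', 17, 23), ('s', 23, 36), ('s', 37, 51), ('s', 52, 156), ('y', 157, 178), ('s', 178, 184), ('r', 185, 264), ('.', 264, 269), ('s', 273, 291), ('.', 291, 296)]
[('s', 0, 17), ('.', 17, 23), ('s', 23, 156), ('y', 157, 178), ('s', 178, 185), ('r', 186, 264), ('.', 264, 269), ('s', 273, 291), ('.', 291, 296)]
```

```bash
cat >> ang.py <<'E'
print("bands")
for a in range(14,44,2):
    r=np.radians(a);f=lambda x,z:proj(c,s["eef_pos"]+Q.apply([(x+45)*np.cos(r)+z*np.sin(r),0,-17+(x+45)*np.sin(r)-z*np.cos(r)]))[1].round(0)
    print(a,f(92,5),f(73,5),"tip",f(100,5),f(100,0))
E
python3 ang.py|sed -n '/bands/,$p'
```

```text
bands
14 -31.0 9.0 tip -48.0 -40.0
16 -25.0 13.0 tip -40.0 -33.0
18 -18.0 18.0 tip -33.0 -26.0
20 -11.0 23.0 tip -26.0 -18.0
22 -5.0 28.0 tip -18.0 -11.0
24 1.0 32.0 tip -11.0 -4.0
26 8.0 37.0 tip -4.0 3.0
28 14.0 42.0 tip 3.0 9.0
30 20.0 47.0 tip 9.0 16.0
32 27.0 52.0 tip 16.0 23.0
34 33.0 57.0 tip 23.0 29.0
36 39.0 62.0 tip 29.0 36.0
38 45.0 67.0 tip 36.0 42.0
40 51.0 72.0 tip 42.0 49.0
42 57.0 77.0 tip 49.0 55.0
```

Band rows put the tilt at about 19°. It needs about 11° more.

{"op": "step_arm", "data": {"plan": [[[0,0,2,0,-1],[0,0,4,0,-1],[0,0,6,0,-1],[0,0,6,0,-1]]]}}

```text
t: 14.22
eef_pos: [459.2, 297.4, 104.2]
tcp_rot: [3.141, 0.001, -3.112]
ft_force: [-4.2, -2.5, 11.2]
opening: 0.189
grip_force: 30.0
```

```bash
python3 ang.py|head -3
```

```text
[459.2 297.4 104.2] [-4.2 -2.5 11.2] [-0.36  0.32 -0.02] 14.22
[('.', 0, 5), ('s', 5, 16), ('.', 16, 20), ('s', 20, 39), ('.', 39, 44), ('s', 44, 156), ('y', 157, 179), ('r', 185, 264), ('.', 264, 269), ('s', 273, 292), ('.', 292, 296)]
[('.', 0, 5), ('s', 5, 16), ('.', 16, 20), ('s', 20, 39), ('.', 39, 43), ('s', 43, 157), ('y', 157, 180), ('s', 180, 185), ('r', 186, 264), ('.', 264, 269), ('s', 273, 292), ('.', 292, 296)]
```

{"op": "step_arm", "data": {"plan": [[[0,0,1.5,0,-1],[0,0,1.5,0,-1],[0,0,-20,0,-1],[0,0,-55,0,-1],[0,0,-95,0,-1],[0,0,-125,0,-1],[0,0,-125,0,-1]]]}}

```text
t: 14.85
eef_pos: [460.8, 298.3, 233.9]
tcp_rot: [3.138, 0.008, -3.112]
ft_force: [0.1, -0.6, -2.2]
opening: 0.187
grip_force: 30.0
```

```bash
python3 ang.py|sed -n '1,3p;/bands/,$p'; python3 -c "
from h import *
go([580,-1,208],4.3)"
```

```text
[460.8 298.3 233.9] [ 0.1 -0.6 -2.2] [ 0.07 -0.01  0.  ] 14.85
[('.', 0, 11), ('s', 11, 21), ('.', 21, 26), ('s', 26, 43), ('.', 43, 48), ('s', 48, 157), ('y', 158, 180), ('s', 181, 185), ('r', 185, 264), ('.', 264, 269), ('s', 274, 295)]
[('.', 0, 11), ('s', 11, 21), ('.', 21, 26), ('s', 26, 44), ('.', 44, 48), ('s', 48, 157), ('y', 158, 180), ('s', 181, 185), ('r', 185, 264), ('.', 264, 269), ('s', 273, 295)]
bands
14 -31.0 9.0 tip -48.0 -40.0
16 -25.0 13.0 tip -40.0 -33.0
18 -18.0 18.0 tip -33.0 -26.0
20 -12.0 23.0 tip -26.0 -18.0
22 -5.0 28.0 tip -19.0 -11.0
24 1.0 32.0 tip -11.0 -4.0
26 8.0 37.0 tip -4.0 3.0
28 14.0 42.0 tip 3.0 9.0
30 20.0 47.0 tip 9.0 16.0
32 26.0 52.0 tip 16.0 23.0
34 33.0 57.0 tip 23.0 29.0
36 39.0 62.0 tip 29.0 36.0
38 45.0 67.0 tip 36.0 42.0
40 51.0 72.0 tip 42.0 49.0
42 57.0 77.0 tip 49.0 55.0
shift [-111.1 -302.3   22.7] turn 87.4 at [460.  297.8 230.9] t 14.9 j [ 0.45  0.36  1.73  0.    1.04 -1.15]
```

Tilt is now 30.5°. I'll move to the approach pose, 25 mm out from the mouth along its axis.

{"op": "step_arm", "data": {"plan": [[[-10,-25,0,7,-1],[-20,-50,0,14,-1],[-30,-75,0,21,-1],[-40,-105,0,28,-1],[-50,-135,0,35,-1],[-60,-165,0,42,-1],[-70,-200,0,49,-1],[-80,-235,0,56,-1]]]}}

```text
t: 15.57
eef_pos: [545.7, 63.3, 226.5]
tcp_rot: [-3.14, -0.001, 2.188]
ft_force: [0.6, 0.2, -1.5]
opening: 0.185
grip_force: 30.0
```

```bash
python3 -c "
from h import *
go([583,-6,225],4)"
```

```text
shift [-78.1  -9.6   1.4] turn 31.4 at [545.7  63.3 226.5] t 15.57 j [-0.    0.37  1.73  0.    1.04 -0.62]
```

{"op": "step_arm", "data": {"plan": [[[-20,-3,0,7,-1],[-40,-6,0,14,-1],[-60,-8,0,21,-1],[-78,-9.5,0,28,-1],[-78,-9.5,0,31.4,-1],[-78,-9.5,0,31.4,-1],[-78,-9.5,0,31.4,-1]]]}}

```text
t: 16.15
eef_pos: [583.2, -4.1, 226.7]
tcp_rot: [-3.139, -0.001, 1.647]
ft_force: [0.3, 0.6, -1.2]
opening: 0.187
grip_force: 30.0
```

```bash
python3 ang.py|sed -n '1,3p'; python3 -c "
from h import *
go([583,-6,203],4)
c=env.get_calibration('wrist')
for n,p in dict(mouth=[572,141,135],root=[564.7,244.7,75]).items(): print(n,proj(c,p))
im=cv2.imread('pics/ang.png');cv2.imwrite('pics/a6.png',cv2.resize(im[0:200,160:460],(780,520),interpolation=cv2.INTER_CUBIC))"
```

```text
[583.2  -4.1 226.7] [ 0.3  0.6 -1.2] [-0.11  0.04  0.03] 16.15
[('y', 0, 13), ('s', 14, 22), ('.', 22, 27), ('s', 27, 44), ('.', 44, 49), ('s', 49, 54), ('s', 55, 60), ('s', 61, 157), ('y', 158, 178), ('r', 186, 264), ('.', 264, 270), ('s', 273, 285), ('.', 285, 296)]
[('y', 0, 10), ('s', 10, 21), ('.', 21, 25), ('s', 25, 43), ('.', 43, 47), ('s', 47, 157), ('y', 157, 176), ('r', 186, 264), ('.', 264, 270), ('s', 273, 284), ('.', 286, 296)]
shift [-2.2 -0.4 24. ] turn 0.4 at [583.2  -3.8 227. ] t 16.2 j [-0.12  0.42  1.65  0.    1.08 -0.2 ]
mouth [314.12596414   2.06831321]
root [ 315.23959928 -116.68439588]
```

View pics/a6.png

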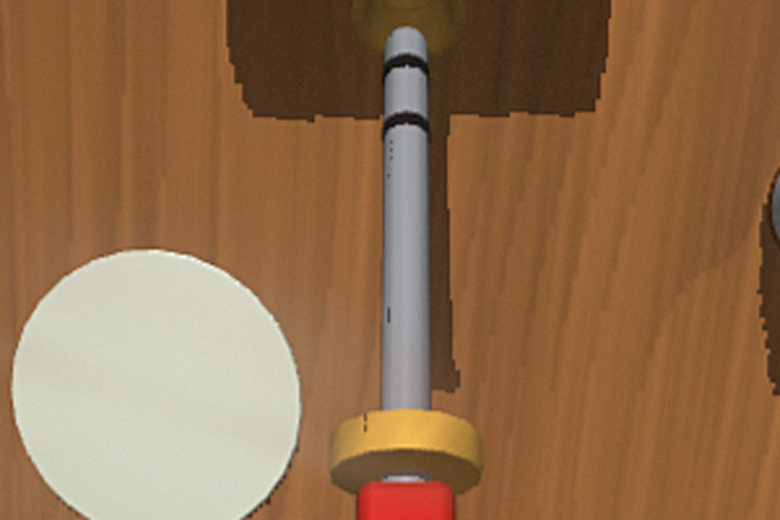

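The rod's tip at crop (406,27) points into the mouth, centred near crop column 409. Laterally they agree to about 1 mm. I'll check the rim's near edge row, about 21 in the full image.

```bash
python3 -c "
from h import *
c=env.get_calibration('wrist')
o=np.array([.06,-.864,.5]);M=np.array([572.5,141,135]);e=np.cross(o,[0,0,1]);e/=np.linalg.norm(e);n=np.cross(o,e)
print(max(proj(c,M+16*(np.cos(t)*e+np.sin(t)*n))[1] for t in np.linspace(0,6.28,60)), [proj(c,M+16*k*e)[0] for k in(-1,1)])
s=env.state()
for L in(125,105,60,0): print(L,(M+(L+45)*o-[0,0,17]).round(1))
go(M+170*o-[0,0,17],3.9)
"
```

```text
20.269739684180646 [np.float64(337.6311341306419), np.float64(292.0401385819529)]
125 [582.7  -5.9 203. ]
105 [581.5  11.4 193. ]
60 [578.8  50.3 170.5]
0 [575.2 102.1 140.5]
shift [-2.  -0.6 24. ] turn 0.5 at [583.2  -3.8 227. ] t 16.2 j [-0.12  0.42  1.65  0.    1.08 -0.2 ]
```

{"op": "step_arm", "data": {"plan": [[[-2,-0.5,12,0.5,-1],[-2,-0.5,24,0.5,-1],[6.7,-0.5,29,0.5,-1],[15.3,-0.5,34,0.5,-1],[20,-0.5,36.5,0.5,-1],[24,-0.5,39,0.5,-1],[24,-0.5,39,0.5,-1]]]}}

```text
t: 16.78
eef_pos: [581.3, 20.8, 188.9]
tcp_rot: [-3.141, 0.0, 1.638]
ft_force: [-0.1, -0.8, -3.7]
opening: 0.191
grip_force: 30.0
```

{"op": "step_arm", "data": {"plan": [[[4.3,0,2.5,0,-1],[8.7,0,5,0,-1],[8.7,0,5,0,-1]]]}}

```text
t: 17.03
eef_pos: [580.7, 28.8, 183.8]
tcp_rot: [-3.141, -0.0, 1.637]
ft_force: [-0.1, 0.5, -5.7]
opening: 0.188
grip_force: 30.0
```

```bash
python3 -c "
from h import *
o=np.array([.06,-.864,.5]);M=np.array([572.5,141,135])
s=env.state();print(s['moment'],s['ft_force'])
go(M+(80+45)*o-[0,0,17],3.9)
"
```

```text
[-0.59134326 -0.06620721 -0.07676792] [-0.13975462  0.52739883 -5.6836204 ]
shift [ 4.2 -0.5  3.3] turn -0.1 at [580.7  28.8 183.8] t 17.03 j [-0.06  0.46  1.7   0.    0.98 -0.13]
```

The force of -4.5 N in z means the tip rubs the bore's upper side. I'll lower by 2 mm.

{"op": "step_arm", "data": {"plan": [[[0,0,1,0,-1],[0,0,2,0,-1],[0,0,2,0,-1],[0,0,2,0,-1]]]}}

```text
t: 17.37
eef_pos: [581.1, 28.4, 182.3]
tcp_rot: [3.141, -0.0, 1.636]
ft_force: [-0.9, 0.7, -2.1]
opening: 0.188
grip_force: 30.0
```

{"op": "step_arm", "data": {"plan": [[[4.3,0,2.5,0,-1],[8.7,0,5,0,-1],[13,0,7.5,0,-1],[13,0,7.5,0,-1],[13,0,7.5,0,-1]]]}}

```text
t: 17.78
eef_pos: [580.0, 41.8, 174.4]
tcp_rot: [-3.141, -0.0, 1.637]
ft_force: [0.1, -1.1, -0.9]
opening: 0.184
grip_force: 30.0
```

{"op": "step_arm", "data": {"plan": [[[6,0,3.5,0,-1],[13,0,7.5,0,-1],[19,0,11,0,-1],[26,0,15,0,-1],[26,0,15,0,-1]]]}}

```text
t: 18.2
eef_pos: [577.8, 68.6, 158.4]
tcp_rot: [-3.14, -0.0, 1.637]
ft_force: [0.4, -0.5, -6.2]
opening: 0.19
grip_force: 30.0
```

```bash
python3 -c "
from h import *
o=np.array([.06,-.864,.5]);M=np.array([572.5,141,135])
s=env.state();print(s['moment'],s['ft_force'])
go(M+(10+45)*o-[0,0,17],3.9)
"
```

```text
[-0.57163901 -0.07038615 -0.0192157 ] [ 0.42120397 -0.51846665 -6.15472253]
shift [25.  -0.3 12.9] turn -0.1 at [577.8  68.6 158.4] t 18.2 j [ 0.    0.49  1.73  0.    0.92 -0.06]
```

{"op": "step_arm", "data": {"plan": [[[0,0,1,0,-1],[4,0,3.3,0,-1],[9,0,6.2,0,-1],[13,0,8.5,0,-1],[13,0,8.5,0,-1],[13,0,8.5,0,-1]]]}}

```text
t: 18.7
eef_pos: [577.3, 80.7, 150.7]
tcp_rot: [-3.141, -0.0, 1.637]
ft_force: [0.3, 0.1, -7.5]
opening: 0.186
grip_force: 30.0
```

{"op": "step_arm", "data": {"plan": [[[4,0,2.5,0,-1],[8,0,5,0,-1],[12,0,7.4,0,-1],[12,0,7.4,0,-1],[12,0,7.4,0,-1]]]}}

```text
t: 19.12
eef_pos: [576.6, 92.5, 143.3]
tcp_rot: [-3.141, -0.0, 1.637]
ft_force: [1.1, 1.4, -8.9]
opening: 0.186
grip_force: 30.0
```

{"op": "step_arm", "data": {"plan": [[[2,0,1.2,0,-1],[4,0,2.3,0,-1],[6,0,3.5,0,-1],[6,0,3.5,0,-1]]]}}

```text
t: 19.45
eef_pos: [576.3, 97.8, 140.1]
tcp_rot: [-3.141, 0.001, 1.637]
ft_force: [0.8, -3.6, -8.5]
opening: 0.186
grip_force: 30.0
```

```bash
python3 ang.py|sed -n '1,3p'; python3 -c "
from h import *
o=np.array([.06,-.864,.5]);M=np.array([572.5,141,135])
go(M+45*o-[0,0,17],3.9)
c=env.get_calibration('wrist');e=np.array([0,-.5,-.866])
print([proj(c,M+k*e) for k in (-16,0,16)])
"
```

```text
[576.3  97.8 140.1] [ 0.8 -3.6 -8.5] [-1.18 -0.11 -0.01] 19.45
[('y', 0, 182), ('r', 186, 264), ('.', 264, 269), ('s', 272, 292), ('.', 292, 296)]
[('y', 0, 181), ('s', 181, 186), ('r', 186, 264), ('.', 264, 269), ('s', 272, 292), ('.', 292, 296)]
shift [ 4.3 -0.8 -0.4] turn -0.1 at [576.3  97.8 140.1] t 19.5 j [ 0.06  0.52  1.74 -0.    0.88 -0.01]
[array([312.38179819, 149.75842966]), array([311.67087406, 162.77736945]), array([311.07406934, 173.70647465])]
```

{"op": "step_arm", "data": {"plan": [[[1.5,0,0.8,0,-1],[3,0,1.6,0,-1],[3,0,1.6,0,-1]]]}}

```text
t: 19.75
eef_pos: [576.4, 99.3, 139.4]
tcp_rot: [3.141, 0.003, 1.637]
ft_force: [-2.1, -15.9, -0.4]
opening: 0.185
grip_force: 30.0
```

```bash
python3 - <<'E'
from h import *
im=cv2.imread('pics/ang.png') # colours along the collar/tube columns in last picture
new=env.read_camera('wrist');cv2.imwrite('pics/ins.png',new)
for n,i in(("old",im),("new",new)):
    h=cv2.cvtColor(i,cv2.COLOR_BGR2HSV)
    print(n,[tuple(map(int,h[r,322])) for r in range(120,184,4)])
    # brass width per row
    m=(h[...,0]>14)&(h[...,0]<28)&(h[...,1]>150)
    print([(r,int(np.flatnonzero(m[r,240:400]).min(initial=999))+240,int(np.flatnonzero(m[r,240:400]).max(initial=-1))+240) for r in range(110,184,6)])
E
```

```text
old [(20, 170, 229), (20, 170, 229), (20, 172, 227), (20, 170, 228), (20, 171, 227), (18, 177, 217), (19, 173, 227), (19, 175, 220), (19, 171, 228), (19, 171, 230), (20, 171, 236), (20, 169, 238), (21, 168, 241), (21, 167, 254), (17, 168, 112), (16, 174, 116)]
[(110, 242, 398), (116, 240, 393), (122, 243, 387), (128, 242, 395), (134, 240, 394), (140, 251, 393), (146, 250, 375), (152, 257, 381), (158, 283, 383), (164, 264, 378), (170, 275, 381), (176, 286, 385), (182, 287, 344)]
new [(20, 170, 228), (20, 173, 229), (19, 172, 227), (19, 173, 227), (19, 174, 226), (19, 174, 229), (20, 174, 233), (19, 173, 225), (19, 172, 221), (19, 173, 225), (20, 170, 234), (20, 168, 238), (21, 169, 242), (21, 168, 250), (16, 176, 113), (17, 174, 114)]
[(110, 245, 383), (116, 244, 399), (122, 243, 389), (128, 242, 399), (134, 249, 391), (140, 241, 393), (146, 243, 389), (152, 261, 374), (158, 282, 383), (164, 257, 394), (170, 273, 344), (176, 282, 345), (182, 255, 356)]
```

Axial force jumped to 16 N while the arm advanced only 1.5 of 3 mm, so the collar has met the rim. I'll press slightly more to confirm and hold.

{"op": "step_arm", "data": {"plan": [[[0.8,0,0.5,0,-1],[0.8,0,0.5,0,-1],[0.8,0,0.5,0,-1],[0.8,0,0.5,0,-1],[0.8,0,0.5,0,-1],[0.8,0,0.5,0,-1],[0.8,0,0.5,0,-1],[0.8,0,0.5,0,-1]]]}}

```text
t: 20.47
eef_pos: [576.5, 99.3, 139.4]
tcp_rot: [3.141, 0.004, 1.637]
ft_force: [-2.1, -22.3, 5.1]
opening: 0.188
grip_force: 30.0
```

```bash
python3 ang.py|sed -n '1,3p'; python3 - <<'E'
from h import *
im=cv2.imread('pics/ang.png')
g=cv2.cvtColor(im,cv2.COLOR_BGR2HSV)
# gap test: dark/steel pixels between collar and rim, columns left & right of centre
for u in(300,308,316,324,330): print(u,[int(x) for x in g[140:184:2,u,2]])
E
```

```text
[576.5  99.3 139.4] [ -2.1 -22.3   5.1] [-3.99  0.59  0.26] 20.47
[('y', 0, 182), ('r', 187, 264), ('.', 264, 269), ('s', 272, 290), ('.', 292, 296)]
[('y', 0, 181), ('.', 181, 185), ('r', 187, 264), ('.', 264, 269), ('s', 272, 290), ('.', 292, 296)]
300 [222, 222, 177, 217, 219, 221, 219, 220, 220, 226, 217, 220, 222, 223, 227, 228, 229, 210, 111, 117, 118, 115]
308 [242, 155, 232, 231, 225, 225, 226, 232, 229, 226, 235, 236, 237, 236, 236, 236, 244, 137, 115, 115, 117, 116]
316 [243, 209, 234, 232, 226, 225, 226, 230, 226, 231, 240, 241, 243, 244, 245, 246, 251, 100, 115, 117, 115, 114]
324 [223, 157, 224, 224, 225, 218, 219, 219, 223, 219, 232, 233, 238, 239, 237, 237, 245, 129, 110, 111, 113, 113]
330 [177, 180, 154, 199, 209, 212, 210, 203, 203, 206, 226, 226, 225, 222, 221, 221, 221, 164, 102, 107, 111, 112]
```

A hard stop: force up to 22 N with no movement, and no gap between collar and rim (tube meets collar at row 158). It was held for over a second, so I'll draw it out.

{"op": "step_arm", "data": {"plan": [[[-4,0,-2.3,0,-1],[-13,0,-7.5,0,-1],[-26,0,-15,0,-1],[-43,0,-25,0,-1],[-61,0,-35,0,-1],[-78,0,-45,0,-1],[-95,0,-55,0,-1],[-112,0,-65,0,-1]]]}}

```text
t: 21.18
eef_pos: [583.8, -11.2, 205.0]
tcp_rot: [3.139, -0.0, 1.636]
ft_force: [-0.9, 0.7, -1.5]
opening: 0.189
grip_force: 30.0
```

{"op": "step_arm", "data": {"plan": [[[-17,0,-10,0,-1],[-30,0,-20,0,-1],[-30,0,-40,0,-1],[-30,0,-40,0,-1]]]}}

```text
t: 21.52
eef_pos: [586.7, -41.0, 247.2]
tcp_rot: [3.136, 0.001, 1.635]
ft_force: [0.0, -0.3, -0.5]
opening: 0.189
grip_force: 30.0
```

```bash
python3 ang.py|sed -n '1,3p;/bands/,$p'|head -18;python3 -c "
from h import *
go([500,298,200],92)"
```

```text
[586.7 -41.  247.2] [ 0.  -0.3 -0.5] [-0.12  0.02 -0.04] 21.52
[('.', 3, 15), ('s', 16, 25), ('.', 25, 30), ('s', 30, 46), ('.', 46, 52), ('s', 52, 158), ('y', 158, 174), ('r', 186, 264), ('.', 264, 270), ('s', 273, 286), ('.', 286, 296)]
[('.', 5, 14), ('s', 14, 24), ('.', 24, 28), ('s', 28, 46), ('.', 46, 50), ('s', 50, 157), ('y', 158, 181), ('s', 182, 186), ('r', 186, 264), ('.', 264, 270), ('s', 273, 285), ('.', 285, 296)]
bands
14 -29.0 11.0 tip -46.0 -38.0
16 -23.0 15.0 tip -39.0 -31.0
18 -16.0 20.0 tip -31.0 -24.0
20 -10.0 25.0 tip -24.0 -17.0
22 -3.0 29.0 tip -17.0 -10.0
24 3.0 34.0 tip -10.0 -3.0
26 9.0 39.0 tip -3.0 4.0
28 16.0 44.0 tip 4.0 11.0
30 22.0 49.0 tip 11.0 18.0
32 28.0 54.0 tip 18.0 24.0
34 34.0 58.0 tip 24.0 31.0
36 40.0 63.0 tip 31.0 37.0
38 46.0 68.0 tip 37.0 44.0
40 52.0 73.0 tip 44.0 50.0
shift [343.3 -64.2  44.9] turn -88.3 at [586.2 -40.4 245.3] t 21.57 j [-0.18  0.41  1.62  0.    1.11 -0.25]
```

The rod is out at about 31°. To level it again I'll press its tip down on the flat top of the gear case, approaching from the robot side with the tip pointing +x.

{"op": "step_arm", "data": {"plan": [[[27,-12,0,7,-1],[54,-24,0,14,-1],[81,-36,0,21,-1],[108,-48,0,28,-1],[135,-60,0,35,-1],[162,-72,0,42,-1],[189,-84,0,49,-1],[216,-96,0,56,-1]]]}}

```text
t: 22.23
eef_pos: [474.2, 170.9, 242.6]
tcp_rot: [-3.141, 0.0, 0.654]
ft_force: [1.5, -0.6, -1.8]
opening: 0.186
grip_force: 30.0
```

```bash
python3 -c "
from h import *
go([405,298,230],90)"
```

```text
shift [  22.3 -143.    12.7] turn 37.5 at [474.2 170.9 242.6] t 22.23 j [0.21 0.29 1.81 0.   1.04 1.13]
```

{"op": "step_arm", "data": {"plan": [[[4,-25,0,7,-1],[8,-50,0,14,-1],[12,-75,0,21,-1],[16,-100,0,28,-1],[20,-125,0,35,-1],[22,-143,0,37.5,-1],[22,-143,0,37.5,-1],[22,-143,0,37.5,-1]]]}}

```text
t: 22.9
eef_pos: [404.6, 296.6, 242.7]
tcp_rot: [3.141, 0.001, 0.008]
ft_force: [0.5, -1.7, -1.7]
opening: 0.187
grip_force: 30.0
```

{"op": "step_arm", "data": {"plan": [[[0,0,15,0,-1],[0,0,30,0,-1],[0,0,42,0,-1],[0,0,52,0,-1],[0,0,62,0,-1],[0,0,72,0,-1],[0,0,72,0,-1]]]}}

```text
t: 23.48
eef_pos: [405.4, 295.6, 169.8]
tcp_rot: [3.141, 0.001, 0.005]
ft_force: [0.5, 0.2, -0.5]
opening: 0.191
grip_force: 30.0
```

```bash
python3 ang.py|sed -n '1,3p;/bands/,$p'|head -11
```

```text
[405.4 295.6 169.8] [ 0.5  0.2 -0.5] [-0.12  0.09 -0.1 ] 23.48
[('s', 2, 23), ('.', 23, 28), ('s', 28, 156), ('y', 156, 179), ('.', 179, 183), ('r', 185, 264), ('.', 264, 296)]
[('s', 1, 22), ('.', 22, 28), ('s', 28, 155), ('y', 156, 178), ('s', 179, 184), ('r', 185, 264), ('.', 264, 296)]
bands
14 -25.0 14.0 tip -42.0 -35.0
16 -19.0 19.0 tip -35.0 -28.0
18 -13.0 23.0 tip -28.0 -20.0
20 -6.0 28.0 tip -20.0 -13.0
22 -0.0 33.0 tip -13.0 -6.0
24 6.0 37.0 tip -6.0 0.0
26 12.0 42.0 tip 0.0 7.0
```

It is levering (now ~20°). I'll continue to the level height.

{"op": "step_arm", "data": {"plan": [[[0,0,8,0,-1],[0,0,16,0,-1],[0,0,24,0,-1],[0,0,32,0,-1],[0,0,40,0,-1],[0,0,47,0,-1],[0,0,51,0,-1],[0,0,51,0,-1]]]}}

```text
t: 24.2
eef_pos: [405.1, 296.0, 119.1]
tcp_rot: [3.141, 0.001, 0.005]
ft_force: [-0.5, 0.7, 0.1]
opening: 0.186
grip_force: 30.0
```

```bash
python3 ang.py|sed -n '1,6p'
```

```text
[405.1 296.  119.1] [-0.5  0.7  0.1] [-0.09  0.21  0.01] 24.2
[('s', 0, 157), ('y', 158, 179), ('.', 179, 187), ('r', 187, 264), ('.', 264, 296)]
[('s', 0, 157), ('y', 159, 179), ('.', 181, 185), ('r', 188, 264), ('.', 264, 296)]
0 tip -87.0 collarfront top 174.0 collar rear top 193.0 handle top front 200.0
5 tip -68.0 collarfront top 170.0 collar rear top 188.0 handle top front 197.0
10 tip -49.0 collarfront top 167.0 collar rear top 185.0 handle top front 194.0
```

Next I'll lift clear, travel toward the disc, and measure the tilt with all three cameras.

{"op": "step_arm", "data": {"plan": [[[0,0,-30,0,-1],[0,0,-70,0,-1],[8,28,-90,-7,-1],[16,56,-90,-14,-1],[24,84,-90,-21,-1],[32,115,-90,-28,-1],[40,147,-90,-35,-1],[48,180,-90,-42,-1]]]}}

```text
t: 24.92
eef_pos: [453.6, 118.4, 210.5]
tcp_rot: [3.141, -0.001, 0.724]
ft_force: [0.6, -0.4, -1.2]
opening: 0.186
grip_force: 30.0
```

```bash
python3 -c "
from h import *
go([519,-121,200],20)"
```

```text
shift [-109.5  222.7   10.5] turn -68.5 at [453.6 118.4 210.5] t 24.92 j [0.11 0.27 1.93 0.   0.93 0.96]
```

{"op": "step_arm", "data": {"plan": [[[-14,28,0,-7,-1],[-28,56,0,-14,-1],[-42,84,0,-21,-1],[-56,112,0,-28,-1],[-70,140,0,-35,-1],[-84,168,0,-42,-1],[-98,196,0,-49,-1],[-109,222,0,-56,-1]]]}}

```text
t: 25.58
eef_pos: [517.3, -121.2, 210.3]
tcp_rot: [3.141, 0.0, 1.7]
ft_force: [0.6, 0.0, -0.8]
opening: 0.188
grip_force: 30.0
```

{"op": "step_arm", "data": {"plan": [[[0,0,0,-7,-1],[0,0,0,-12.5,-1],[0,0,0,-12.5,-1],[0,0,0,-12.5,-1]]]}}

```text
t: 25.92
eef_pos: [517.2, -119.2, 210.2]
tcp_rot: [3.142, -0.0, 1.909]
ft_force: [0.4, 0.2, -1.1]
opening: 0.19
grip_force: 30.0
```

```bash
cat > fit.py <<'E'
from h import *
s=env.state();Q=R.from_euler("xyz",s["tcp_rot"])
C={n:(env.get_calibration(n),env.read_camera(n)) for n in("scene","side","wrist")}
for n in C: cv2.imwrite(f"pics/fit_{n}.png",C[n][1])
H={n:cv2.cvtColor(C[n][1],cv2.COLOR_BGR2HSV).astype(int) for n in C}
def kind(h,a,v): return "r" if (h<9 or h>172) and a>140 else "y" if 14<=h<=28 and a>140 and v>140 else "s" if a<60 else "."
def score(n,a,dx,dz,zt=17):
    r=np.radians(a);tot=0;k=0
    for x in np.r_[-30:-13:4,1:100:3,104:125:4]:
        want="r" if x<-12 else "s" if x<100 else "."
        d=x+45+dx
        p=s["eef_pos"]+Q.apply([d*np.cos(r),0,-zt-dz+d*np.sin(r)])
        u,v=proj(C[n][0],p).round().astype(int)
        if not(0<=u<640 and 0<=v<400):continue
        k+=1;tot+=(kind(*H[n][v,u])==want) if want!="." else 0.7*(kind(*H[n][v,u])!="s")
    return tot/max(k,1)
print(s["eef_pos"],s["ft_force"],s["t"])
for n in("scene","side","wrist"):
    L=sorted([(round(score(n,a,dx,dz),3),a,dx,dz) for a in range(-15,41,1) for dx in(-9,-6,-3,0,3,6,9) for dz in(-3,0,3)],reverse=True)
    m=L[0][0];T=np.array([l for l in L if l[0]>=m-.02]);print(n,L[:5],"mean",T.mean(0).round(2),"std",T.std(0).round(1))
J=sorted([(round(score("scene",a,dx,dz)+score("side",a,dx,dz),3),a,dx,dz) for a in range(-15,41,1) for dx in range(-9,10,3) for dz in(-3,0,3)],reverse=True)
print("joint",J[:8])
E
python3 fit.py
```

```text
[ 517.18379336 -119.22237739  210.15936768] [ 0.40461188  0.20835875 -1.08734603] 25.9167
scene [(0.823, 2, 9, 3), (0.823, 2, 6, 3), (0.823, 1, 9, 3), (0.823, 1, 6, 3), (0.823, 0, 9, 3)] mean [0.82 0.   7.5  1.8 ] std [0.  1.4 1.5 1.5]
side [(0.914, 11, -9, 3), (0.914, 10, -9, 3), (0.914, 9, -9, 3), (0.914, 7, -6, 3), (0.898, 6, -6, 3)] mean [ 0.91  7.38 -7.88  2.25] std [0.  2.2 1.5 1.3]
wrist [(1.0, 18, 3, -3), (1.0, 16, 3, 0), (1.0, 15, 3, 0), (1.0, 14, 3, 3), (1.0, 14, 3, 0)] mean [1.   0.94 3.71 0.43] std [0.  9.1 1.3 2.3]
joint [(1.668, 2, 9, 3), (1.668, 2, 6, 3), (1.668, 1, 9, 3), (1.652, 2, 3, 3), (1.652, 1, 6, 3), (1.652, 1, 3, 3), (1.652, 0, 9, 3), (1.652, 0, 6, 3)]
```

The fit gives a tilt of about 1° (level within error) and a rod about 4 mm further forward in the grip. That 4 mm also explains the 3 mm difference when the collar seated. I'll lower it over the disc.

{"op": "step_arm", "data": {"plan": [[[-2,0,25,0,-1],[-4,-1,55,0,-1],[-6,-1,85,0,-1],[-6,-1,110,0,-1],[-6,-1,125,0,-1],[-6,-1,131,0,-1],[-6,-1,132,0,-1],[-6,-1,132,0,-1]]]}}

```text
t: 26.73
eef_pos: [518.6, -125.1, 78.6]
tcp_rot: [3.141, 0.0, 1.912]
ft_force: [0.2, -0.1, -1.3]
opening: 0.188
grip_force: 30.0
```

{"op": "step_arm", "data": {"plan": [[[0,0,0,0,-1],[0,0,0,0,-1],[0,0,0,0,-1],[0,0,0,0,-1],[0,0,0,0,-1],[0,0,0,0,-1]]]}}

```text
t: 27.23
eef_pos: [518.4, -125.1, 78.3]
tcp_rot: [3.141, 0.0, 1.912]
ft_force: [-0.7, -0.3, -1.2]
opening: 0.187
grip_force: 30.0
```

```bash
python3 fit.py; python3 - <<'E'
from h import *
s=env.state();Q=R.from_euler("xyz",s["tcp_rot"]);print("tip",s["eef_pos"]+Q.apply([149,0,-17]),"speed",abs(s["qvel"]).max())
# can still blue and upright: extent of blue pixels in scene near mat vs prediction
for n in("scene","side"):
    h=cv2.cvtColor(cv2.imread(f"pics/fit_{n}.png"),cv2.COLOR_BGR2HSV);m=cv2.inRange(h,(100,120,60),(125,255,255))
    c=env.get_calibration(n);u0=proj(c,[651,-264,4]);u1=proj(c,[651,-264,164])
    b=np.zeros_like(m);x,y=int(u1[0]),int(u1[1]);b[max(y-40,0):y+100,max(x-50,0):x+60]=1
    ys,xs=np.nonzero(m*b);print(n,"blue",xs.min(),xs.max(),ys.min(),ys.max(),"axis",u0.round(),u1.round())
E
```

```text
[ 518.35153046 -125.14776041   78.34393951] [-0.73548373 -0.31035957 -1.17720369] 27.2333
scene [(0.845, 3, 9, 3), (0.845, 2, 9, 3), (0.845, 1, 9, 3), (0.845, 0, 9, 0), (0.823, 1, 9, 0)] mean [0.84 1.5  9.   2.25] std [0.  1.1 0.  1.3]
side [(0.889, 7, -6, 3), (0.873, 10, -9, 0), (0.873, 9, -6, 3), (0.873, 9, -9, 0), (0.873, 8, -6, 3)] mean [ 0.87  7.78 -7.67  1.67] std [0.  1.3 1.5 1.5]
wrist [(1.0, 18, 3, 0), (1.0, 17, 3, 0), (1.0, 16, 3, 3), (1.0, 16, 3, 0), (1.0, 15, 3, 3)] mean [1.   1.65 3.55 0.64] std [0.  9.2 1.2 2.2]
joint [(1.666, -1, 3, 3), (1.65, 1, 9, 3), (1.65, -1, 0, 3), (1.643, 1, 6, 3), (1.643, 0, 6, 0), (1.643, 0, 0, 3), (1.643, -1, 6, 3), (1.643, -2, 3, 0)]
tip [468.36656141  15.27722479  95.15233503] speed 0.0015069992618514183
scene blue 209 243 223 270 axis [234. 261.] [221. 230.]
side blue 299 315 128 177 axis [307. 173.] [307. 131.]
```

The rod is level within about 2°, its tip is over the disc's centre about 92 mm above it, and it is still. The can stands upright on the mat. I'll hand it in.

```bash
python3 -c "
from cell import env
print(env.job_done())"
```

```text
the job is handed in; nothing more can be done
None
```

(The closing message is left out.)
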